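# Put the mineral set back in its case

### The job

Put the four mineral specimens with white bases back in the collection case: stand each one upright on the floor of the compartment whose floor has the colour of its stone. The two specimens with black bases look alike but are on loan: leave them standing where they are. The stones are brittle, so set each one down rather than dropping it, and knock none of the six over.

Things in the scene. Friction and masses are not known exactly. Their poses are not given: they have to be found in the camera images.
- amethyst: purple specimen on a WHITE round base, belongs to the case. Origin: centre of its underside, z up. Base 44 mm in diameter, 12 mm thick; on it a polished purple stone, a six-sided column 28 mm across its flats (12 to 50 mm above the underside) tapering to a point; one pair of flats faces +y and -y, the others every 60 degrees; 62 mm high in all, about 0.1 kg.
- lapis: blue specimen on a WHITE round base, belongs to the case. Origin: centre of its underside, z up. Base 44 mm in diameter, 12 mm thick; on it a polished blue stone, a square column 28 x 28 mm (12 to 50 mm above the underside), sides facing x and y, with a pyramid end; 62 mm high in all, about 0.1 kg.
- malachite: green specimen on a WHITE round base, belongs to the case. Origin: centre of its underside, z up. Base 44 mm in diameter, 12 mm thick; on it a polished green stone, a round column 28 mm in diameter (12 to 52 mm above the underside) with a domed end; 62 mm high in all, about 0.1 kg.
- pyrite: gold-yellow specimen on a WHITE round base, belongs to the case. Origin: centre of its underside, z up. Base 44 mm in diameter, 12 mm thick; on it a polished gold-yellow stone, a square column 28 x 28 mm (12 to 50 mm above the underside), sides facing x and y, with two small cubes grown on its flat top; 62 mm high in all, about 0.1 kg.
- loan_purple: purple specimen on a BLACK round base, on loan, stays where it stands. Origin: centre of its underside, z up. Base 44 mm in diameter, 12 mm thick; on it a polished purple stone, a six-sided column 28 mm across its flats (12 to 50 mm above the underside) tapering to a point; one pair of flats faces +y and -y, the others every 60 degrees; 62 mm high in all, about 0.1 kg.
- loan_green: green specimen on a BLACK round base, on loan, stays where it stands. Origin: centre of its underside, z up. Base 44 mm in diameter, 12 mm thick; on it a polished green stone, a round column 28 mm in diameter (12 to 52 mm above the underside) with a domed end; 62 mm high in all, about 0.1 kg.
- cup_purple: compartment with a purple floor, fixed in the case: square, open on top, 64 x 64 mm inside, walls 3 mm thick. Origin: centre of its underside, z up, sides along x and y; its floor's top is 3 mm, its rim 14 mm above the origin. Four such, 78 mm apart two by two, stand in one black case, 166 mm square, rim 22 mm above the table.
- cup_blue: compartment with a blue floor, fixed in the case: square, open on top, 64 x 64 mm inside, walls 3 mm thick. Origin: centre of its underside, z up, sides along x and y; its floor's top is 3 mm, its rim 14 mm above the origin. Four such, 78 mm apart two by two, stand in one black case, 166 mm square, rim 22 mm above the table.
- cup_green: compartment with a green floor, fixed in the case: square, open on top, 64 x 64 mm inside, walls 3 mm thick. Origin: centre of its underside, z up, sides along x and y; its floor's top is 3 mm, its rim 14 mm above the origin. Four such, 78 mm apart two by two, stand in one black case, 166 mm square, rim 22 mm above the table.
- cup_gold: compartment with a gold-yellow floor, fixed in the case: square, open on top, 64 x 64 mm inside, walls 3 mm thick. Origin: centre of its underside, z up, sides along x and y; its floor's top is 3 mm, its rim 14 mm above the origin. Four such, 78 mm apart two by two, stand in one black case, 166 mm square, rim 22 mm above the table.
Mind the look-alikes: they are no part of the job. Leave any red look-alike of the malachite alone.

How it is judged:
By the outcome, as a careful person would: the job done as asked, in the order asked, and still so for the second after the job is handed in, with the robot touching nothing.
It also fails if it takes over 104 s, if anything falls off the work surface, if the arm or the gripper's body presses on something with over 40 N, if the wrist force passes 120 N, or if a joint passes its speed limit or range.

### The arm

A 6-joint arm with a two-finger parallel gripper is mounted at the origin on the work surface. World frame = base frame: x ahead of the robot, y to its left, z up, the work surface at z = 0. Lengths are in m, angles in degrees, forces in N, time in s.
With the tool pointing down it reaches from about 0.375 to 0.925 m from the base axis. Payload 5.7 kg.
Tool frame: the origin (TCP) lies between the finger pads; the fingertips stand 25 mm ahead of it and the grasp point (between the pads) lies 6 mm ahead of it (bot.nose_length is the distance from the TCP to the fingertips, in m); z points along the fingers, y is the line along which they close (so a half turn about z gives the same grasp; the last joint's range is limited). The gripper opens to 85 mm and grips with 20 to 120 N. Pads are 22 mm wide; open, the fingers measure 114 mm over their backs; the gripper's body (76 mm by 85 mm) begins 54 mm behind the grasp point. The pads swing forward as they close: fully open they stand 13 mm farther back than shut.
Start: joints at [-70.766, 20.558, 86.54, -0, 72.909, -6.595], TCP at [0.261, -0.54, 0.256] pointing down, gripper open.
Joint ranges: [-170.27, 170.27], [-57.76, 135], [12.27, 136.19], [-55.21, 235.2], [11.17, 155.16], [-170.74, 170.74]. Speed limits (degrees/s): [136.94, 136.94, 180, 180, 180, 180].

### API

Orientations are given as [roll, pitch, yaw] about the fixed x, y, z axes, in that order (R = Rz(yaw) Ry(pitch) Rx(roll)).
In Python, from cell import bot gives the robot as it stands.
- The arm moves only by the tool step_arm, never from a script. Its argument "series" is a list that holds one entry, the list of rows, each a list of 7 numbers: the finger opening in m, from 0 to 0.0854, then the shift along the tool's x, y, z in m, then the turn, a rotation vector about the tool's x, y, z in degrees. In form: [[[grip, dx, dy, dz, wx, wy, wz], ...]]. A call has 1 to 12 rows; each row shifts and turns the commanded pose from where the row before left it, along the tool's axes as they then stand; what a row does not reach is not made up. A row lasts 1/8 s, in which the tool goes at most 62.5 mm and 10.7 degrees, less where a joint would pass 70% of its speed; a pose out of reach is approached as far as the arm can. A call is refused whole if a number of a shift passes 0.0625 or a number of a turn 10.7, either way. A call with a gripper value outside its range is refused whole. The fingers move at their own pace and stop on an object; "grip_force" is the grip in N (left out, the last holds). Time passes only in rows, so rows that do not move let the fingers close. It gives the time, the measured TCP pose, the force, the opening and the grip force at its end, in the units of the state.
- bot.get_state(): the state, without advancing time (a new reading comes with each control period).
- bot.camera(name): name is "scene" or "top" or "wrist"; returns a dict with "pixels" (384x512x3 uint8, red, green, blue), "camera_matrix" (3x3 intrinsics, pixels), "distortion" ([k1, k2, p1, p2, k3] as OpenCV has them; the pictures are not rectified), "R" (3x3) and "t" (3): a world point X has camera coordinates R X + t. Camera axes: x right, y down, z forward; pixel columns grow to the right and rows downward; lengths in m; the calibration is good to about 2 mm. A picture is of the moment at which its call begins. There is no depth.
- bot.finish_job(): hands the job in; it is judged then, once.
The state is a dict: "time_s": time; "joint_pos": joint angles; "qd": joint speeds; "effort": joint torques, N m; "tcp_pos": TCP position; "tcp_rot": TCP orientation; "contact_force": force on the tool from outside, world axes, zero at the start; "ft_torque": the same for the moment, N m; "opening": finger opening in m; "grasp_force": force on a finger pad.
Only numpy, scipy, OpenCV 4.12 (cv2) and the standard library are available. Lean on these libraries where they do the work, as an engineer would, in place of code of your own. Each camera call takes 0.05 s, during which the arm holds its last target. There are 200 camera calls.

## Working session

There is one attempt and no reset: what is moved stays moved. The work goes in short steps, Python scripts to look and compute and a tool call to move; the robot and the scene stay as the last step left them, time stands still between calls to the robot, and variables do not carry over. Pictures are saved under pics/ and viewed, at most 14 in all, crops included, and the job is handed in when it is done.

Besides the shell and the picture viewer there is one more tool, called after ">>>" in YAML: its name, and indented under it one key for each argument. step_arm: Moves the arm, as the interface text tells. Its arguments: {"type":"object","properties":{"series":{"type":"array"},"grip_force":{"type":"number"}},"required":["series"]}

```bash
mkdir -p pics; python3 - <<'E'
from cell import bot
import cv2,pickle
s=bot.get_state();print(s)
D={}
for n in("scene","top","wrist"):
    c=bot.camera(n);D[n]=c;cv2.imwrite(f"pics/{n}0.png",c["pixels"][:,:,::-1]);print(n,c["camera_matrix"],c["distortion"],c["R"],c["t"])
pickle.dump(D,open("d0.pkl","wb"))
E
```

```text
{'time_s': 0.0, 'joint_pos': array([-7.07666984e+01,  2.05996261e+01,  8.66008953e+01,  9.67503016e-05,
        7.29089235e+01, -6.59356714e+00]), 'qd': array([-0.01864201, -0.02349978, -0.04853408, -0.04394831,  0.06019853,
       -0.00331697]), 'effort': array([-1.29366173e-03, -5.27622914e+01, -2.78615248e+01, -3.39516300e-04,
        1.30013376e-02, -1.91892347e-06]), 'tcp_pos': array([ 0.26117919, -0.53944316,  0.25542331]), 'tcp_rot': array([-1.79891290e+02, -1.26588764e-02,  2.58268282e+01]), 'contact_force': array([ 0.06895485,  0.53560267, -0.18058   ]), 'ft_torque': array([0.00848535, 0.00236725, 0.02001506]), 'grasp_force': 0.0, 'opening': 0.08507547734927746}
scene [[387.03963921   0.         258.4181423 ]
 [  0.         387.03963921 189.5913837 ]
 [  0.           0.           1.        ]] [-0.01798668  0.          0.          0.          0.        ] [[-0.21888601  0.97560832  0.0166528 ]
 [ 0.73785343  0.17666305 -0.6514311 ]
 [-0.63848354 -0.13030182 -0.75852502]] [ 0.08957006 -0.33388393  1.2981543 ]
top [[360.03295407   0.         253.90361622]
 [  0.         360.03295407 183.07463637]
 [  0.           0.           1.        ]] [0.00426847 0.         0.         0.         0.        ] [[-0.02164829 -0.99976401  0.00181233]
 [-0.99118661  0.02122553 -0.13076151]
 [ 0.13069218 -0.00462712 -0.9914122 ]] [6.06742476e-04 5.16593025e-01 8.84475987e-01]
wrist [[301.79997852   0.         251.81470959]
 [  0.         301.79997852 188.50731412]
 [  0.           0.           1.        ]] [-0.03568598  0.          0.          0.          0.        ] [[ 0.43474764 -0.90055169 -0.0010694 ]
 [-0.86970723 -0.4201648   0.25898044]
 [-0.2336746  -0.11166107 -0.96588197]] [-0.59763284 -0.03315631  0.37721976]
```

View pics/top0.png

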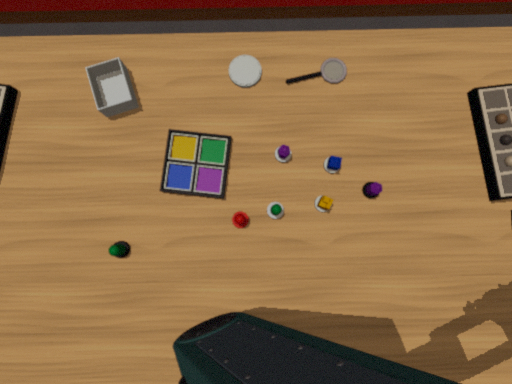

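View pics/scene0.png

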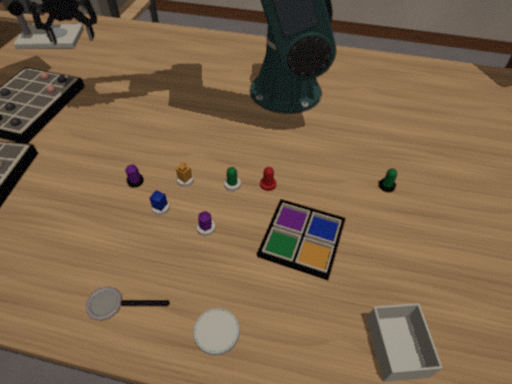

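Top view: the case is at about (197,164), with gold (184,148), green (213,151), blue (179,177) and purple (209,180). Amethyst is at (284,154), lapis (333,164), pyrite (324,204) and malachite (276,210). The ones to leave are red (241,219), loan_purple (372,190) and loan_green (120,249). The scene view agrees on all of these.

```bash
cat > h.py <<'E'
import numpy as np,cv2
from scipy.optimize import minimize
def proj(c,P): return cv2.projectPoints(np.asarray(P,float),cv2.Rodrigues(c["R"])[0],c["t"],c["camera_matrix"],np.array(c["distortion"]))[0][:,0]
def ray(c,uv,z):
    u=cv2.undistortPoints(np.array([[uv]],float),c["camera_matrix"],np.array(c["distortion"]))[0,0]
    d=c["R"].T@[u[0],u[1],1];o=-c["R"].T@c["t"];return o+d*(z-o[2])/d[2]
HUE={"amethyst":(130,160),"loan_purple":(130,160),"lapis":(105,126),"pyrite":(15,32),"malachite":(50,90),"loan_green":(50,90),"red":(0,6)}
def pts(n):
    if n in("lapis","pyrite"):
        P=[(x,y,z) for x in(-.014,.014) for y in(-.014,.014) for z in(.012,.05)]
        return np.array(P+([(0,0,.062)] if n=="lapis" else [(x,y,.06) for x in(-.006,.006) for y in(-.006,.006)]))
    k=6 if "p" in n or n=="amethyst" else 24; r=.014/np.cos(np.pi/6) if k==6 else .014
    a=np.arange(k)*2*np.pi/k
    return np.array([(r*np.cos(t),r*np.sin(t),z) for t in a for z in(.012,.05)]+([(0,0,.062)] if k==6 else [(.01*np.cos(t),.01*np.sin(t),.058) for t in a]+[(0,0,.062)]))
def blob(c,hue,uv,w,smin=130,vmin=40):
    h=cv2.cvtColor(c["pixels"],cv2.COLOR_RGB2HSV);m=cv2.inRange(h,(hue[0],smin,vmin),(hue[1],255,255))
    k,l,st,ce=cv2.connectedComponentsWithStats(m)
    d=[np.hypot(*(ce[i]-uv)) if st[i,4]>15 else 1e9 for i in range(1,k)];i=1+int(np.argmin(d))
    return (l==i).astype(np.float32),st[i],ce[i]
def fit(c,n,uv,yaw0=(0,15,30,45,60,75),z0=0):
    m,st,ce=blob(c,HUE[n],uv,0,smin=150 if n=="pyrite" else 110)
    x,y,w,h=[int(v) for v in st[:4]];x-=6;y-=6;w+=12;h+=12;S=max(2,int(240/w))
    M=(cv2.resize(m[max(y,0):y+h,max(x,0):x+w],None,fx=S,fy=S,interpolation=cv2.INTER_LINEAR)>.5).astype(np.uint8)
    P=pts(n);x=max(x,0);y=max(y,0)
    def f(p):
        a=p[2]/10;R=np.array([[np.cos(a),-np.sin(a),0],[np.sin(a),np.cos(a),0],[0,0,1]])
        q=(proj(c,P@R.T+[p[0]/100,p[1]/100,z0])-[x,y]+.5)*S
        H=np.zeros_like(M);cv2.fillConvexPoly(H,cv2.convexHull((q*16).astype(np.int32)),1,shift=4)
        return 1-(H&M).sum()/max(1,(H|M).sum())
    g=ray(c,ce,z0+.035)[:2]*100
    rs=[minimize(f,[*g,np.radians(a)*10],method="Nelder-Mead",options=dict(initial_simplex=[[*g,np.radians(a)*10],[g[0]+.4,g[1],np.radians(a)*10],[g[0],g[1]+.4,np.radians(a)*10],[g[0],g[1],np.radians(a)*10+1.5]])) for a in yaw0]
    r=min(rs,key=lambda r:r.fun);return r.x[0]/100,r.x[1]/100,np.degrees(r.x[2]/10),r.fun,int(st[4])
E
python3 - <<'E'
from h import *;import pickle
D=pickle.load(open("d0.pkl","rb"));T=D["top"];S=D["scene"]
for n,a,b in [("amethyst",(284,153),(205,219)),("lapis",(334,163),(159,200)),("pyrite",(325,204),(184,173)),("malachite",(276,210),(232,175)),("loan_purple",(373,189),(133,172)),("red",(241,218),(268,178)),("loan_green",(120,249),(390,178))]:
    for c,uv in((T,a),(S,b)): print(n,np.round(fit(c,n,uv),4))
for n,h,a,b in [("gold",(15,32),(184,148),(316,255)),("green",(50,90),(213,151),(282,245)),("blue",(105,126),(179,177),(324,229)),("purple",(130,160),(209,180),(291,217))]:
    for c,uv in((T,a),(S,b)):
        m,st,ce=blob(c,h,uv,0);r=cv2.minAreaRect(cv2.findNonZero(m.astype(np.uint8)))
        B=[ray(c,p,.007)[:2] for p in cv2.boxPoints(r)]
        e=B[1]-B[0];print(n,np.round(ce),st[4],np.round(ray(c,ce,.007),4),"yaw",np.degrees(np.arctan2(e[1],e[0]))%90,np.hypot(*e))
E
```

```text
amethyst [ 5.98400e-01 -8.86000e-02  4.07284e+01  2.42700e-01  1.06000e+02]
amethyst [ 5.96700e-01 -8.80000e-02  2.53149e+01  2.01700e-01  1.78000e+02]
lapis [  0.5662  -0.2179 -26.7468   0.2179 142.    ]
lapis [ 5.66600e-01 -2.15900e-01  5.10444e+01  1.79600e-01  2.16000e+02]
pyrite [ 4.64200e-01 -1.91200e-01  6.26059e+01  8.25000e-02  1.65000e+02]
pyrite [ 4.62300e-01 -1.88600e-01  5.28284e+01  1.48700e-01  2.08000e+02]
malachite [ 4.4750e-01 -6.1800e-02  9.5356e+00  3.4250e-01  7.3000e+01]
malachite [ 4.46900e-01 -6.25000e-02  1.06472e+01  3.13900e-01  1.27000e+02]
loan_purple [ 4.962e-01 -3.153e-01  7.027e+00  1.340e-01  1.500e+02]
loan_purple [ 4.98900e-01 -3.13300e-01  3.66364e+01  1.13400e-01  1.83000e+02]
red [ 4.2830e-01  3.0800e-02 -1.9416e+00  4.8640e-01  1.8300e+02]
red [4.37700e-01 3.19000e-02 1.28372e+01 4.31000e-01 2.15000e+02]
loan_green [ 0.3572  0.3345  1.3942  0.4632 90.    ]
loan_green [  0.3583   0.3373   6.7494   0.3089 136.    ]
gold [183. 147.] 513 [0.6207 0.1757 0.007 ] yaw 83.8851137463948 0.061008067073852534
gold [314. 255.] 592 [0.6166 0.1763 0.007 ] yaw 82.9493177421154 0.056915168067219885
green [212. 150.] 472 [0.6104 0.0977 0.007 ] yaw 82.85510327365742 0.05812897116064113
green [281. 244.] 491 [0.6066 0.098  0.007 ] yaw 86.08297836310777 0.05285999365510063
blue [179. 176.] 492 [0.5428 0.1861 0.007 ] yaw 84.26782283483034 0.05893798067015409
blue [323. 228.] 445 [0.5386 0.1869 0.007 ] yaw 83.75135247064588 0.05240888206810539
purple [209. 179.] 469 [0.5327 0.1084 0.007 ] yaw 82.86633369170565 0.05755735337234832
purple [291. 219.] 407 [0.5282 0.1088 0.007 ] yaw 85.86790204007838 0.05204177800636192
```

View pics/wrist0.png

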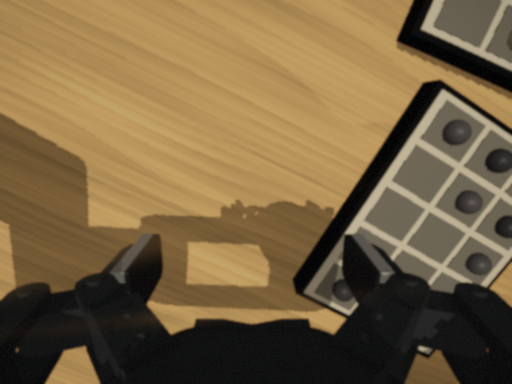

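>>> step_arm:
  series:
    - [[0.085,0,0,0,0,0,8.6],[0.085,0,0,0,0,0,8.6],[0.085,0,0,0,0,0,8.6],[0.085,0.0245,-0.0445,0.006,0,0,0],[0.085,0.0245,-0.0445,0.006,0,0,0],[0.085,0.0245,-0.0445,0.006,0,0,0],[0.085,0.0245,-0.0445,0.006,0,0,0],[0.085,0.0245,-0.0445,0.006,0,0,0],[0.085,0.0245,-0.0445,0.006,0,0,0],[0.085,0.0245,-0.0445,0.006,0,0,0],[0.085,0.0245,-0.0445,0.006,0,0,0],[0.085,0.0245,-0.0445,0.006,0,0,0]]

```text
time_s: 1.65
tcp_pos: [0.4823, -0.1379, 0.2021]
tcp_rot: [-180.0, -0.0, 0.0]
contact_force: [0.4, 0.2, 0.5]
opening: 0.0851
grasp_force: 0.0
```

>>> step_arm:
  series:
    - [[0.085,0,0,0,0,0,0],[0.085,0,0,0,0,0,0]]

```text
time_s: 1.9
tcp_pos: [0.4814, -0.1396, 0.2022]
tcp_rot: [180.0, 0.0, 0.1]
contact_force: [-0.2, -1.2, 0.4]
opening: 0.0849
grasp_force: 0.0
```

```bash
python3 - <<'E'
from cell import bot
from h import *;import pickle
c=bot.camera("wrist");pickle.dump(c,open("w1.pkl","wb"));cv2.imwrite("pics/w1.png",c["pixels"][:,:,::-1])
for n,p in [("amethyst",(.5975,-.088)),("lapis",(.566,-.217)),("pyrite",(.463,-.19)),("malachite",(.447,-.062))]:
    uv=proj(c,[[*p,.035]])[0];print(n,np.round(uv))
    print(np.round(fit(c,n,uv),4))
E
```

```text
amethyst [194.  47.]
[ 5.9590e-01 -8.6200e-02 -2.2707e+00  1.3470e-01  1.1740e+03]
lapis [339.  85.]
[ 5.63800e-01 -2.14900e-01  8.30056e+01  1.32800e-01  1.28700e+03]
pyrite [304. 195.]
[ 4.59900e-01 -1.87200e-01 -2.66913e+01  5.81000e-02  1.22500e+03]
malachite [175. 210.]
[ 4.4680e-01 -6.1400e-02  7.6203e+00  1.7290e-01  8.3600e+02]
```

View pics/w1.png

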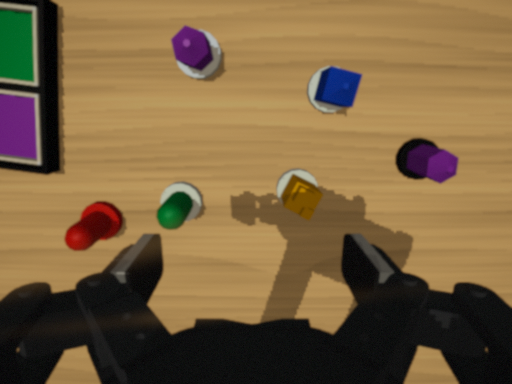

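Wrist view: amethyst at (191,48), lapis (340,87), pyrite (301,195) and malachite (175,210). The fits agree to about 3 mm. I'll start with the pyrite, whose yaw is about -27°.

>>> step_arm:
  series:
    - [[0.085,-0.0205,0.0485,0.03,0,0,0],[0.085,0,0,0.04,0,0,9],[0.085,0,0,0,0,0,9],[0.085,0,0,0,0,0,9],[0.085,0,0,0,0,0,0],[0.085,0,0,0,0,0,0]]

```text
time_s: 2.7
tcp_pos: [0.461, -0.1888, 0.1325]
tcp_rot: [180.0, -0.0, -26.9]
contact_force: [0.7, -0.3, 0.0]
opening: 0.0849
grasp_force: 0.0
```

```bash
python3 - <<'E'
from cell import bot
from h import *
c=bot.camera("wrist");cv2.imwrite("pics/w2.png",c["pixels"][:,:,::-1]);s=bot.get_state();print(s["tcp_pos"],s["tcp_rot"])
for n,p in [("pyrite",(.461,-.188))]:
    uv=proj(c,[[*p,.035]])[0];print(n,np.round(uv), np.round(fit(c,n,uv),4))
E
```

```text
[ 0.46106135 -0.18854247  0.13251986] [ 1.79998217e+02 -2.13906101e-02 -2.68867676e+01]
pyrite [252. 198.] [ 4.60300e-01 -1.85900e-01  6.34807e+01  6.67000e-02  1.92800e+03]
```

View pics/w2.png

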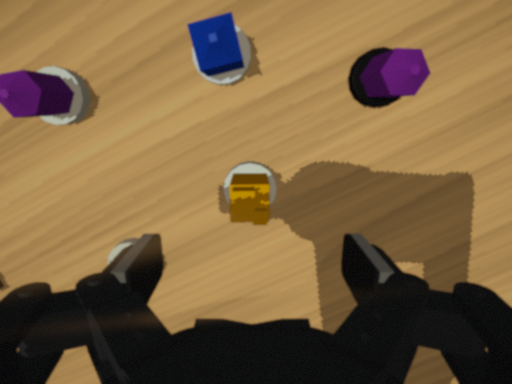

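The pyrite is centred at (251,198) and squared to the fingers. Next I descend, grip and lift.

>>> step_arm:
  series:
    - [[0.085,-0.001,-0.0015,0.03,0,0,0],[0.085,0,0,0.03,0,0,0],[0.085,0,0,0.02,0,0,0],[0.085,0,0,0.0095,0,0,0],[0.06,0,0,0,0,0,0],[0.045,0,0,0,0,0,0],[0.02,0,0,0,0,0,0],[0.02,0,0,0,0,0,0],[0.02,0,0,0,0,0,0],[0.02,0,0,0,0,0,0],[0.02,0,0,0,0,0,0],[0.02,0,0,0,0,0,0]]
  grip_force: 30

```text
time_s: 4.25
tcp_pos: [0.4616, -0.1864, 0.0436]
tcp_rot: [-180.0, -0.1, -27.0]
contact_force: [-0.4, 0.4, 6.6]
opening: 0.0277
grasp_force: 30.7
```

>>> step_arm:
  series:
    - [[0.02,0,0,-0.01,0,0,0],[0.02,0,0,-0.04,0,0,0],[0.02,0,0,-0.05,0,0,0],[0.02,0,0,0,0,0,-10],[0.02,0,0,0,0,0,-10],[0.02,0.0161,-0.0541,0,0,0,0],[0.02,0.0161,-0.0541,0,0,0,0],[0.02,0.0161,-0.0541,0,0,0,0],[0.02,0.0161,-0.0541,0,0,0,0],[0.02,0.0161,-0.0541,0,0,0,0],[0.02,0.0161,-0.0541,0,0,0,0],[0.02,0.016,-0.0544,0,0,0,0]]

```text
time_s: 5.75
tcp_pos: [0.6189, 0.1782, 0.1432]
tcp_rot: [180.0, 0.0, -7.0]
contact_force: [0.1, -0.5, -1.1]
opening: 0.0275
grasp_force: 30.3
```

>>> step_arm:
  series:
    - [[0.02,0,0,0,0,0,0],[0.02,0,0,0,0,0,0]]

```text
time_s: 6.0
tcp_pos: [0.6179, 0.1763, 0.1426]
tcp_rot: [180.0, 0.1, -6.9]
contact_force: [0.1, -0.3, -1.4]
opening: 0.0277
grasp_force: 30.5
```

```bash
python3 - <<'E'
from cell import bot
from h import *;import pickle
c=bot.camera("wrist");pickle.dump(c,open("w3.pkl","wb"));cv2.imwrite("pics/w3.png",c["pixels"][:,:,::-1]);s=bot.get_state();print(s["tcp_pos"],s["tcp_rot"])
cv2.imwrite("pics/s3.png",bot.camera("scene")["pixels"][:,:,::-1])
print(np.round(proj(c,[[.609,.098,.007],[.6195,.176,.007],[.5405,.1865,.007],[.531,.1085,.007]])))
E
```

```text
[0.6177378  0.17555671 0.14268587] [ 1.79953556e+02  8.56256145e-02 -6.97618187e+00]
[[344. 184.]
 [253. 183.]
 [252. 266.]
 [336. 265.]]
```

View pics/w3.png

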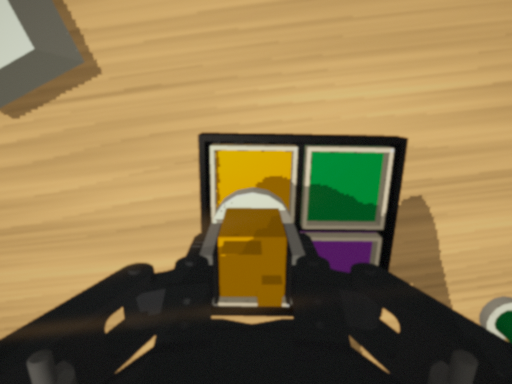

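The pyrite is held upright. The gold compartment centre is at about (255,188), which agrees with the current TCP. I'll lower it in.

>>> step_arm:
  series:
    - [[0.02,0,0,0.04,0,0,0],[0.02,0,0,0.03,0,0,0],[0.02,0,0,0.012,0,0,0],[0.02,0,0,0,0,0,0],[0.02,0,0,0.002,0,0,0],[0.02,0,0,0.002,0,0,0]]

```text
time_s: 6.85
tcp_pos: [0.6197, 0.1765, 0.058]
tcp_rot: [-180.0, -0.1, -7.0]
contact_force: [0.7, 0.2, -1.8]
opening: 0.0276
grasp_force: 30.5
```

>>> step_arm:
  series:
    - [[0.02,0,0,0.001,0,0,0],[0.02,0,0,0.001,0,0,0]]

```text
time_s: 7.1
tcp_pos: [0.6189, 0.1765, 0.0551]
tcp_rot: [-180.0, -0.0, -7.0]
contact_force: [-0.0, 0.7, -0.9]
opening: 0.0278
grasp_force: 30.5
```

>>> step_arm:
  series:
    - [[0.02,0,0,0.001,0,0,0],[0.02,0,0,0.0005,0,0,0]]

```text
time_s: 7.35
tcp_pos: [0.6187, 0.1764, 0.0533]
tcp_rot: [-180.0, 0.0, -7.0]
contact_force: [0.0, -0.1, -2.2]
opening: 0.0274
grasp_force: 30.5
```

>>> step_arm:
  series:
    - [[0.02,0,0,0.001,0,0,0],[0.02,0,0,0.001,0,0,0],[0.02,0,0,0,0,0,0]]

```text
time_s: 7.72
tcp_pos: [0.6188, 0.1764, 0.0517]
tcp_rot: [-180.0, -0.0, -7.0]
contact_force: [-1.1, -0.6, 3.3]
opening: 0.0277
grasp_force: 31.0
```

>>> step_arm:
  series:
    - [[0.02,0,0,0.001,0,0,0],[0.02,0,0,0.001,0,0,0],[0.02,0,0,0,0,0,0]]

```text
time_s: 8.1
tcp_pos: [0.6187, 0.1764, 0.0516]
tcp_rot: [-180.0, -0.0, -7.0]
contact_force: [-6.1, -2.1, 18.9]
opening: 0.0276
grasp_force: 33.1
```

Contact at TCP z of about 0.0517, so the compartment floor is about 8 mm above the table. I'll ease off, release and go back up.

>>> step_arm:
  series:
    - [[0.02,0,0,-0.0015,0,0,0],[0.03,0,0,0,0,0,0],[0.04,0,0,0,0,0,0],[0.05,0,0,0,0,0,0],[0.05,0,0,0,0,0,0],[0.05,0,0,-0.01,0,0,0],[0.05,0,0,-0.03,0,0,0],[0.05,0,0,-0.055,0,0,0]]

```text
time_s: 9.1
tcp_pos: [0.6172, 0.1761, 0.1453]
tcp_rot: [179.9, 0.2, -7.0]
contact_force: [1.4, -0.6, 0.0]
opening: 0.0504
grasp_force: 0.0
```

```bash
python3 - <<'E'
from cell import bot
from h import *
s=bot.get_state();print(s["tcp_pos"],s["opening"])
c=bot.camera("scene");cv2.imwrite("pics/s4.png",cv2.resize(c["pixels"][120:320,80:420,::-1],None,fx=2,fy=2,interpolation=cv2.INTER_CUBIC))
E
```

```text
[0.61716572 0.17607575 0.14532176] 0.05042064294588202
```

View pics/s4.png

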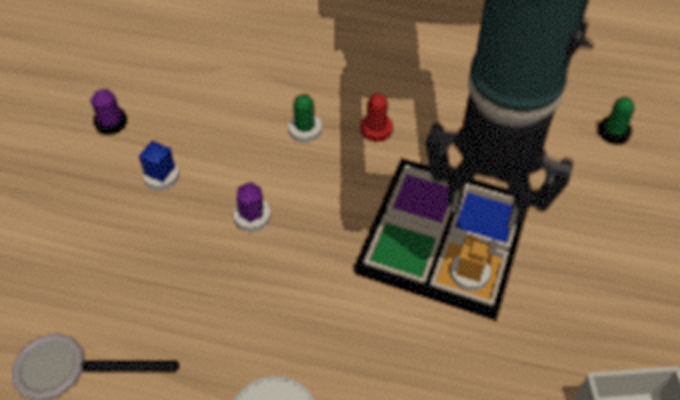

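The pyrite stands in the gold compartment, at (472,262) in the crop. Next is the lapis.

>>> step_arm:
  series:
    - [[0.085,-0.0009,0.0565,0,0,0,0],[0.085,-0.0009,0.0565,0,0,0,0],[0.085,-0.0009,0.0565,0,0,0,0],[0.085,-0.0009,0.0565,0,0,0,0],[0.085,-0.0009,0.0565,0,0,0,0],[0.085,-0.0009,0.0565,0,0,0,0],[0.085,-0.0009,0.0565,0,0,0,0],[0.085,0,0,0,0,0,0],[0.085,0,0,0,0,0,0]]

```text
time_s: 10.28
tcp_pos: [0.5644, -0.2152, 0.1461]
tcp_rot: [-180.0, -0.0, -7.0]
contact_force: [-0.6, 0.1, -1.1]
opening: 0.0851
grasp_force: 0.0
```

```bash
cat > chk.py <<'E'
import sys
from cell import bot
from h import *
n=sys.argv[1];p=[float(v) for v in sys.argv[2:4]]
c=bot.camera("wrist");s=bot.get_state();yw=np.radians(s["tcp_rot"][2])
r=fit(c,n,proj(c,[[*p,.035]])[0])
d=np.array(r[:2])-s["tcp_pos"][:2]
print(s["tcp_pos"],np.degrees(yw),"fit",np.round(r,4),"dx dy mm",1e3*(d@[np.cos(yw),np.sin(yw)]),1e3*(d@[np.sin(yw),-np.cos(yw)]))
E
python3 chk.py lapis .565 -.216
```

```text
[ 0.56447253 -0.21441743  0.14598939] -6.957280484327457 fit [ 5.64100e-01 -2.14600e-01  7.19656e+01  1.19800e-01  1.55400e+03] dx dy mm -0.3028690974699793 0.22571993308024887
```

```bash
python3 - <<'E'
from cell import bot
from h import *
c=bot.camera("wrist");cv2.imwrite("pics/w5.png",cv2.resize(c["pixels"][130:290,150:350,::-1],None,fx=3,fy=3,interpolation=cv2.INTER_CUBIC))
m=blob(c,HUE["lapis"],proj(c,[[.564,-.215,.035]])[0],0,smin=110)
print(m[1])
for s in(60,90,110,140):
  for a in(-30,-18,-12,-7,0):
    import h
    mm=blob(c,(100,130),m[2],0,smin=s,vmin=20)
  print(s,mm[1])
E
```

```text
[ 235  170   40   47 1558]
60 [ 235  170   41   47 1629]
90 [ 235  170   40   47 1599]
110 [ 235  170   40   47 1558]
140 [ 236  171   39   45 1432]
```

View pics/w5.png

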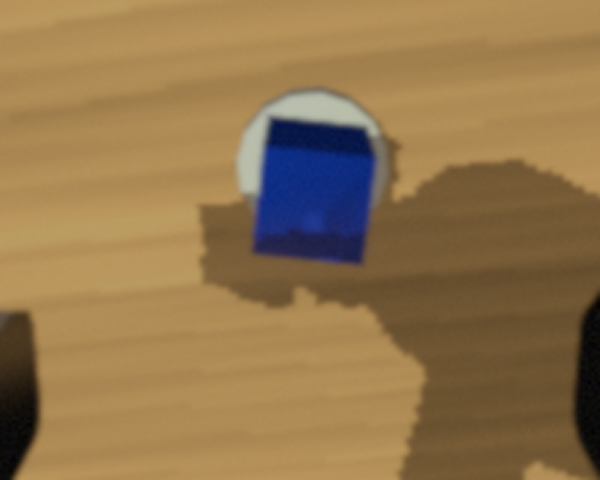

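The lapis at crop (315,190) is rotated about 6° clockwise relative to the tool, so I'll turn +6°, descend and grip.

>>> step_arm:
  series:
    - [[0.085,0,0,0.03,0,0,6],[0.085,0,0,0.04,0,0,0],[0.085,0,0,0.022,0,0,0],[0.085,0,0,0.0105,0,0,0],[0.06,0,0,0,0,0,0],[0.045,0,0,0,0,0,0],[0.02,0,0,0,0,0,0],[0.02,0,0,0,0,0,0],[0.02,0,0,0,0,0,0],[0.02,0,0,0,0,0,0],[0.02,0,0,0,0,0,0],[0.02,0,0,0,0,0,0]]

```text
time_s: 11.88
tcp_pos: [0.5653, -0.2158, 0.0444]
tcp_rot: [180.0, -0.1, -13.0]
contact_force: [-0.5, 1.8, 5.8]
opening: 0.0279
grasp_force: 30.6
```

>>> step_arm:
  series:
    - [[0.02,0,0,-0.01,0,0,0],[0.02,0,0,-0.04,0,0,0],[0.02,0,0,-0.05,0,0,-6],[0.02,-0.0105,-0.0566,0,0,0,0],[0.02,-0.0105,-0.0566,0,0,0,0],[0.02,-0.0106,-0.0566,0,0,0,0],[0.02,-0.0106,-0.0566,0,0,0,0],[0.02,-0.0105,-0.0566,0,0,0,0],[0.02,-0.0105,-0.0566,0,0,0,0],[0.02,-0.0105,-0.0566,0,0,0,0],[0.02,0,0,0,0,0,0],[0.02,0,0,0,0,0,0]]

```text
time_s: 13.38
tcp_pos: [0.5391, 0.1867, 0.1434]
tcp_rot: [180.0, 0.0, -6.9]
contact_force: [0.6, -0.8, -1.5]
opening: 0.0276
grasp_force: 30.4
```

```bash
python3 - <<'E'
from cell import bot
from h import *
c=bot.camera("wrist");cv2.imwrite("pics/w6.png",c["pixels"][:,:,::-1]);s=bot.get_state();print(s["tcp_pos"],s["tcp_rot"])
print(np.round(proj(c,[[.609,.098,.008],[.6195,.176,.008],[.540,.1865,.008],[.531,.1085,.008]])))
print(fit(c,"pyrite",proj(c,[[.619,.176,.04]])[0],z0=.008))
E
```

```text
[0.53924664 0.18600835 0.14338027] [ 1.79970833e+02  2.17771095e-02 -6.98161096e+00]
[[352.  88.]
 [254.  86.]
 [253. 184.]
 [344. 183.]]
(np.float64(0.6263212750957083), np.float64(0.17647538397756216), np.float64(-6.6503532122034725), np.float64(0.6425095810188175), 5648)
```

View pics/w6.png

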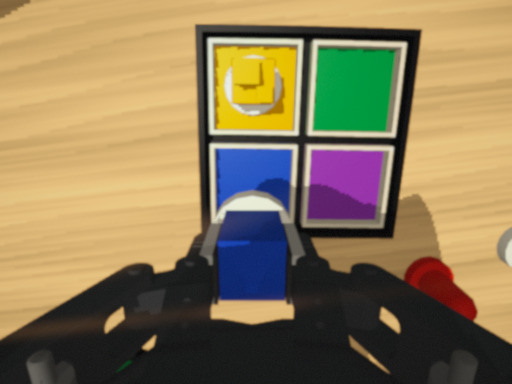

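The pyrite is centred in the gold compartment (base at (253,88)). The blue compartment centre is at about (256,186), so I shift +1.5 mm in tool y and lower.

>>> step_arm:
  series:
    - [[0.02,0,0.0015,0.04,0,0,0],[0.02,0,0,0.03,0,0,0],[0.02,0,0,0.012,0,0,0],[0.02,0,0,0.004,0,0,0],[0.02,0,0,0.002,0,0,0],[0.02,0,0,0.001,0,0,0],[0.02,0,0,0,0,0,0]]

```text
time_s: 14.3
tcp_pos: [0.5397, 0.1855, 0.055]
tcp_rot: [-180.0, -0.1, -7.0]
contact_force: [0.1, 0.4, -0.8]
opening: 0.0276
grasp_force: 30.3
```

>>> step_arm:
  series:
    - [[0.02,0,0,0.001,0,0,0],[0.02,0,0,0.0005,0,0,0],[0.02,0,0,0,0,0,0]]

```text
time_s: 14.68
tcp_pos: [0.5392, 0.1853, 0.0528]
tcp_rot: [-180.0, 0.0, -7.0]
contact_force: [0.5, 0.5, -0.8]
opening: 0.0274
grasp_force: 30.3
```

>>> step_arm:
  series:
    - [[0.02,0,0,0.0005,0,0,0],[0.02,0,0,0.0005,0,0,0],[0.02,0,0,0,0,0,0]]

```text
time_s: 15.05
tcp_pos: [0.5393, 0.1853, 0.0524]
tcp_rot: [-180.0, -0.0, -7.0]
contact_force: [-2.7, 0.4, 5.1]
opening: 0.0274
grasp_force: 31.2
```

>>> step_arm:
  series:
    - [[0.03,0,0,0,0,0,0],[0.04,0,0,0,0,0,0],[0.05,0,0,0,0,0,0],[0.05,0,0,0,0,0,0],[0.05,0,0,-0.01,0,0,0],[0.05,0,0,-0.03,0,0,0],[0.05,0,0,-0.055,0,0,0],[0.085,0.0181,0.0528,0,0,0,0],[0.085,0.0181,0.0528,0,0,0,0],[0.085,0.0181,0.0528,0,0,0,0],[0.085,0.0181,0.0528,0,0,0,0],[0.085,0.0181,0.0528,0,0,0,0]]

```text
time_s: 16.55
tcp_pos: [0.5974, -0.0895, 0.1477]
tcp_rot: [-180.0, -0.1, -7.0]
contact_force: [0.5, -0.0, 0.0]
opening: 0.0852
grasp_force: 0.0
```

>>> step_arm:
  series:
    - [[0.085,0,0,0,0,0,0],[0.085,0,0,0,0,0,0]]

```text
time_s: 16.8
tcp_pos: [0.5966, -0.0875, 0.147]
tcp_rot: [-180.0, 0.0, -7.0]
contact_force: [-0.4, 0.5, -0.0]
opening: 0.0853
grasp_force: 0.0
```

```bash
python3 chk.py amethyst .596 -.087; python3 - <<'E'
from cell import bot
from h import *
c=bot.camera("wrist");cv2.imwrite("pics/w7.png",cv2.resize(c["pixels"][130:290,150:350,::-1],None,fx=3,fy=3,interpolation=cv2.INTER_CUBIC))
E
```

```text
[ 0.59645001 -0.08672427  0.14693461] -6.956788688328223 fit [ 5.9630e-01 -8.6200e-02  5.6699e+00  1.2360e-01  1.3570e+03] dx dy mm -0.2435916735520301 -0.5295407402932019
```

View pics/w7.png

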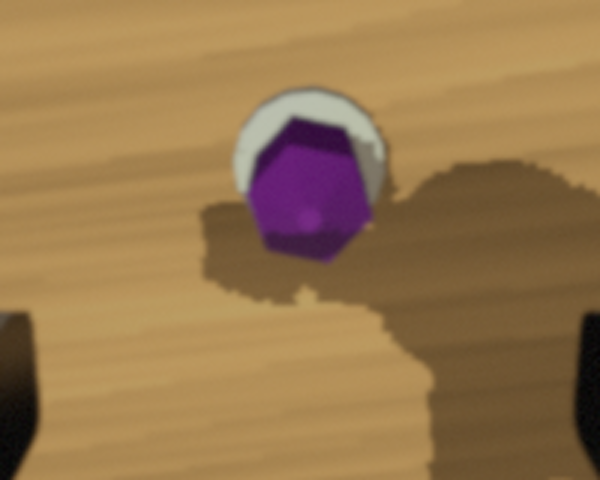

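```bash
python3 - <<'E'
from cell import bot
from h import *
c=bot.camera("wrist")
P=[ray(c,(150+u/3,130+v/3),.05) for u,v in [(250,190),(267,248),(330,262),(371,215)]]
for a,b in zip(P,P[1:]):
    d=b-a;print(np.hypot(*d[:2]),np.degrees(np.arctan2(d[1],d[0]))%60)
print(np.mean([P[0],P[3]],0))
g=[]
for a in range(-30,31,3):
    g.append((a,round(fit(c,"amethyst",proj(c,[[.5963,-.0865,.035]])[0],yaw0=(a,))[3],3)))
print(g)
E
```

```text
0.01558941500364124 7.916574917226683
0.01619403428524998 9.767014800015687
0.01592709582335275 13.905937799190632
[ 0.59646481 -0.08659773  0.05      ]
[(-30, np.float64(0.12)), (-27, np.float64(0.121)), (-24, np.float64(0.127)), (-21, np.float64(0.145)), (-18, np.float64(0.122)), (-15, np.float64(0.12)), (-12, np.float64(0.12)), (-9, np.float64(0.121)), (-6, np.float64(0.121)), (-3, np.float64(0.121)), (0, np.float64(0.122)), (3, np.float64(0.121)), (6, np.float64(0.12)), (9, np.float64(0.121)), (12, np.float64(0.12)), (15, np.float64(0.121)), (18, np.float64(0.12)), (21, np.float64(0.121)), (24, np.float64(0.121)), (27, np.float64(0.122)), (30, np.float64(0.12))]
```

Edge lengths come out at 16 mm, as they should. The hexagon's yaw is about +10.5°, so I turn the tool by -17.5° about its z and grasp.

>>> step_arm:
  series:
    - [[0.085,0,0,0.02,0,0,-9],[0.085,0,0,0.02,0,0,-8.5],[0.085,0,0,0.03,0,0,0],[0.085,0,0,0.022,0,0,0],[0.085,0,0,0.011,0,0,0],[0.06,0,0,0,0,0,0],[0.045,0,0,0,0,0,0],[0.02,0,0,0,0,0,0],[0.02,0,0,0,0,0,0],[0.02,0,0,0,0,0,0],[0.02,0,0,0,0,0,0],[0.02,0,0,0,0,0,0]]

```text
time_s: 18.45
tcp_pos: [0.5979, -0.0879, 0.0448]
tcp_rot: [180.0, -0.1, 10.5]
contact_force: [-0.1, 0.7, 5.2]
opening: 0.0275
grasp_force: 30.7
```

>>> step_arm:
  series:
    - [[0.02,0,0,0,0,0,0]]

```text
time_s: 18.58
tcp_pos: [0.5978, -0.0879, 0.0448]
tcp_rot: [180.0, -0.1, 10.5]
contact_force: [0.7, 0.5, 6.3]
opening: 0.0272
grasp_force: 30.7
```

>>> step_arm:
  series:
    - [[0.02,0,0,-0.01,0,0,0],[0.02,0,0,-0.04,0,0,0],[0.02,0,0,-0.05,0,0,8.75],[0.02,0,0,0,0,0,8.75],[0.02,-0.0225,-0.0466,0,0,0,0],[0.02,-0.0225,-0.0466,0,0,0,0],[0.02,-0.0225,-0.0466,0,0,0,0],[0.02,-0.0224,-0.0466,0,0,0,0],[0.02,0,0,0,0,0,0],[0.02,0,0,0,0,0,0]]

```text
time_s: 19.82
tcp_pos: [0.5306, 0.1081, 0.1441]
tcp_rot: [180.0, -0.0, -6.9]
contact_force: [1.1, -0.9, -2.2]
opening: 0.0275
grasp_force: 30.3
```

```bash
python3 - <<'E'
from cell import bot
from h import *
c=bot.camera("wrist");cv2.imwrite("pics/w8.png",c["pixels"][:,:,::-1]);s=bot.get_state();print(s["tcp_pos"],s["tcp_rot"])
print(np.round(proj(c,[[.609,.098,.008],[.530,.108,.008]])))
E
```

```text
[0.53092471 0.10753798 0.14408285] [ 1.79985955e+02 -3.84149672e-02 -6.97816685e+00]
[[254.  89.]
 [253. 185.]]
```

View pics/w8.png

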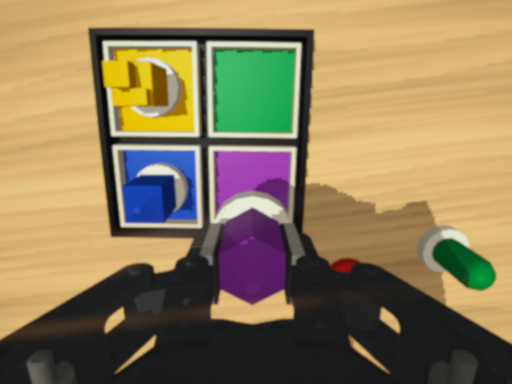

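The lapis stands in the blue compartment (base at (160,188)), and the amethyst is centred over purple (about (253,187)). I'll lower it.

>>> step_arm:
  series:
    - [[0.02,0,0,0.04,0,0,0],[0.02,0,0,0.03,0,0,0],[0.02,0,0,0.013,0,0,0],[0.02,0,0,0.004,0,0,0],[0.02,0,0,0.002,0,0,0],[0.02,0,0,0.001,0,0,0],[0.02,0,0,0,0,0,0]]

```text
time_s: 20.75
tcp_pos: [0.5309, 0.1083, 0.0545]
tcp_rot: [-180.0, -0.1, -7.0]
contact_force: [-0.2, -0.2, 0.3]
opening: 0.0274
grasp_force: 30.3
```

>>> step_arm:
  series:
    - [[0.02,0,0,0.0005,0,0,0],[0.02,0,0,0.0005,0,0,0],[0.02,0,0,0,0,0,0]]

```text
time_s: 21.12
tcp_pos: [0.5304, 0.1083, 0.0529]
tcp_rot: [-180.0, 0.0, -7.0]
contact_force: [0.8, 0.5, -0.9]
opening: 0.0279
grasp_force: 30.3
```

>>> step_arm:
  series:
    - [[0.02,0,0,0.0005,0,0,0],[0.02,0,0,0.0005,0,0,0],[0.02,0,0,0,0,0,0]]

```text
time_s: 21.5
tcp_pos: [0.5304, 0.1083, 0.0528]
tcp_rot: [-180.0, -0.0, -7.0]
contact_force: [-2.7, -0.1, 10.5]
opening: 0.0276
grasp_force: 31.9
```

>>> step_arm:
  series:
    - [[0.03,0,0,-0.0005,0,0,0],[0.04,0,0,0,0,0,0],[0.05,0,0,0,0,0,0],[0.05,0,0,0,0,0,0],[0.05,0,0,-0.01,0,0,0],[0.05,0,0,-0.03,0,0,0],[0.05,0,0,-0.055,0,0,0],[0.07,-0.0155,0.0448,0,0,0,0],[0.07,-0.0155,0.0448,0,0,0,0],[0.07,-0.0155,0.0448,0,0,0,0],[0.07,-0.0155,0.0448,0,0,0,0],[0.07,0,0,0,0,0,0]]

```text
time_s: 23.0
tcp_pos: [0.4459, -0.0642, 0.1479]
tcp_rot: [180.0, 0.0, -7.2]
contact_force: [0.7, 1.1, -0.4]
opening: 0.0698
grasp_force: 0.0
```

>>> step_arm:
  series:
    - [[0.07,0,0,0,0,0,0],[0.07,0,0,0,0,0,0]]

```text
time_s: 23.25
tcp_pos: [0.4478, -0.0613, 0.1475]
tcp_rot: [-180.0, -0.0, -6.9]
contact_force: [0.3, 0.1, -0.1]
opening: 0.0697
grasp_force: 0.0
```

```bash
python3 chk.py malachite .447 -.062; python3 - <<'E'
from cell import bot
from h import *
c=bot.camera("wrist");cv2.imwrite("pics/w9.png",c["pixels"][:,:,::-1])
E
```

```text
[ 0.44773299 -0.06127724  0.14744854] -6.883287830709917 fit [ 4.4820e-01 -6.1700e-02  1.3191e+00  1.5220e-01  1.1750e+03] dx dy mm 0.552535003047695 0.3831274664013929
```

View pics/w9.png

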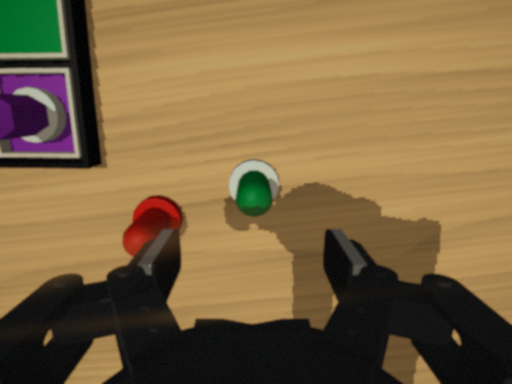

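The malachite at (254,190) is centred. The red look-alike at (153,225) stands close to the left finger, so I turn the hand 70° (the stone is round) to keep clear of it, then grasp.

>>> step_arm:
  series:
    - [[0.07,0.0005,0,0,0,0,-10],[0.07,0,0,0,0,0,-10],[0.07,0,0,0,0,0,-10],[0.07,0,0,0,0,0,-10],[0.07,0,0,0,0,0,-10],[0.07,0,0,0,0,0,-10],[0.07,0,0,0,0,0,-10],[0.07,0,0,0,0,0,0],[0.07,0,0,0,0,0,0]]

```text
time_s: 24.48
tcp_pos: [0.4478, -0.0618, 0.1473]
tcp_rot: [-180.0, -0.0, 62.9]
contact_force: [-0.6, -0.2, -1.0]
opening: 0.07
grasp_force: 0.0
```

```bash
python3 chk.py malachite .448 -.062
```

```text
[ 0.44775533 -0.06191443  0.14727984] 62.90672352396268 fit [ 4.4730e-01 -6.1200e-02  7.8218e+00  1.5190e-01  1.1840e+03] dx dy mm 0.4576997520388831 -0.7785174102037306
```

>>> step_arm:
  series:
    - [[0.07,0.0005,-0.0005,0.03,0,0,0],[0.07,0,0,0.04,0,0,0],[0.07,0,0,0.022,0,0,0],[0.07,0,0,0.0105,0,0,0],[0.055,0,0,0,0,0,0],[0.04,0,0,0,0,0,0],[0.02,0,0,0,0,0,0],[0.02,0,0,0,0,0,0],[0.02,0,0,0,0,0,0],[0.02,0,0,0,0,0,0],[0.02,0,0,0,0,0,0],[0.02,0,0,0,0,0,0]]

```text
time_s: 26.02
tcp_pos: [0.4481, -0.0617, 0.0457]
tcp_rot: [179.9, -0.0, 63.0]
contact_force: [-0.4, -1.0, 7.0]
opening: 0.0274
grasp_force: 29.6
```

>>> step_arm:
  series:
    - [[0.02,0,0,-0.01,0,0,0],[0.02,0,0,-0.04,0,0,0],[0.02,0,0,-0.05,0,0,0],[0.02,0,0,0,0,0,10],[0.02,0,0,0,0,0,10],[0.02,0,0,0,0,0,10],[0.02,0,0,0,0,0,10],[0.02,0,0,0,0,0,10],[0.02,0,0,0,0,0,10],[0.02,0,0,0,0,0,10],[0.02,0,0,0,0,0,0],[0.02,0,0,0,0,0,0]]

```text
time_s: 27.52
tcp_pos: [0.4473, -0.0615, 0.1451]
tcp_rot: [-180.0, -0.0, -6.8]
contact_force: [0.1, -0.3, -1.6]
opening: 0.0272
grasp_force: 30.0
```

>>> step_arm:
  series:
    - [[0.02,0.0347,-0.0447,0,0,0,0],[0.02,0.0347,-0.0447,0,0,0,0],[0.02,0.0347,-0.0447,0,0,0,0],[0.02,0.0347,-0.0447,0,0,0,0],[0.02,0,0,0,0,0,0],[0.02,0,0,0,0,0,0]]

```text
time_s: 28.28
tcp_pos: [0.6059, 0.0991, 0.1443]
tcp_rot: [180.0, 0.1, -6.8]
contact_force: [-0.8, -0.9, -1.3]
opening: 0.027
grasp_force: 30.2
```

```bash
python3 - <<'E'
from cell import bot
from h import *
c=bot.camera("wrist");cv2.imwrite("pics/w10.png",c["pixels"][:,:,::-1]);s=bot.get_state();print(s["tcp_pos"],s["tcp_rot"])
print(np.round(proj(c,[[.608,.099,.008]])))
E
```

```text
[0.60549151 0.09852702 0.14437446] [ 1.79965010e+02  1.21792651e-01 -6.91200848e+00]
[[253. 182.]]
```

View pics/w10.png

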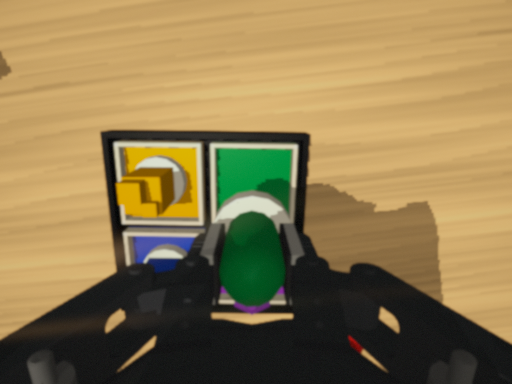

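The malachite is held upright and centred over the green compartment (about (255,184)). I'll lower it.

>>> step_arm:
  series:
    - [[0.02,0.001,0,0.04,0,0,0],[0.02,0,0,0.03,0,0,0],[0.02,0,0,0.013,0,0,0],[0.02,0,0,0.004,0,0,0],[0.02,0,0,0.002,0,0,0],[0.02,0,0,0.0005,0,0,0],[0.02,0,0,0,0,0,0]]

```text
time_s: 29.2
tcp_pos: [0.6084, 0.099, 0.0561]
tcp_rot: [-180.0, -0.1, -7.0]
contact_force: [-0.8, 0.1, -1.5]
opening: 0.0268
grasp_force: 30.2
```

>>> step_arm:
  series:
    - [[0.02,0,0,0.0005,0,0,0],[0.02,0,0,0.0005,0,0,0],[0.02,0,0,0,0,0,0]]

```text
time_s: 29.58
tcp_pos: [0.6078, 0.099, 0.0543]
tcp_rot: [-180.0, 0.0, -7.0]
contact_force: [0.3, 0.6, -0.9]
opening: 0.0271
grasp_force: 30.2
```

>>> step_arm:
  series:
    - [[0.02,0,0,0.0005,0,0,0],[0.02,0,0,0.0005,0,0,0],[0.02,0,0,0,0,0,0]]

```text
time_s: 29.95
tcp_pos: [0.6079, 0.099, 0.0538]
tcp_rot: [-180.0, -0.0, -7.0]
contact_force: [-1.6, -0.5, 5.3]
opening: 0.027
grasp_force: 30.7
```

Seated. I'll release, go straight up, then back off toward the robot's right.

>>> step_arm:
  series:
    - [[0.03,0,0,0,0,0,0],[0.04,0,0,0,0,0,0],[0.045,0,0,0,0,0,0],[0.045,0,0,0,0,0,0],[0.045,0,0,-0.01,0,0,0],[0.045,0,0,-0.03,0,0,0],[0.045,0,0,-0.055,0,0,0],[0.045,0,0.05,-0.05,0,0,0],[0.045,0,0.06,0,0,0,0],[0.045,0,0.06,0,0,0,0],[0.045,0,0,0,0,0,0],[0.045,0,0,0,0,0,0]]

```text
time_s: 31.45
tcp_pos: [0.5879, -0.064, 0.193]
tcp_rot: [-180.0, -0.0, -7.0]
contact_force: [0.6, 0.6, 0.3]
opening: 0.0448
grasp_force: 0.0
```

```bash
python3 - <<'E'
from cell import bot
from h import *
a=bot.camera("scene")["pixels"][100:300,70:430,::-1];b=bot.camera("top")["pixels"][110:280,90:400,::-1]
a=cv2.resize(a,(540,300),interpolation=cv2.INTER_CUBIC);b=cv2.resize(b,(540,296),interpolation=cv2.INTER_CUBIC)
cv2.imwrite("pics/f.png",np.vstack([a,b]))
E
```

```text
(no output)
```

View pics/f.png

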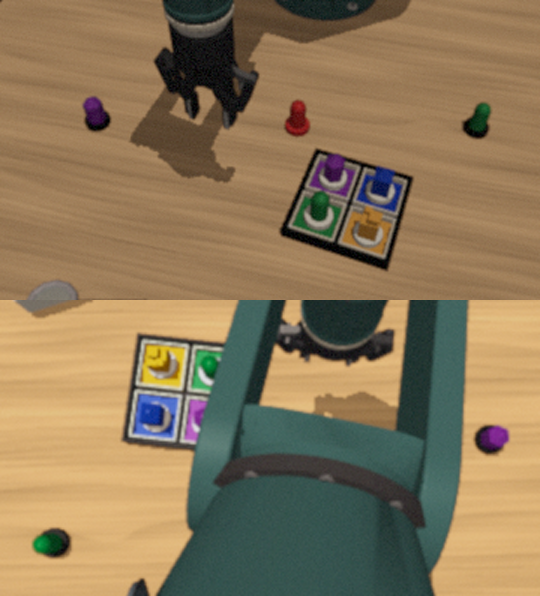

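All four stand in their matching compartments (crop: purple (333,175), blue (382,190), green (318,215), gold (367,232)). The loans at (96,113) and (478,120) and the red one at (297,118) are standing untouched.

```bash
python3 -c "
from cell import bot
print(bot.finish_job())"
```

```text
the job is handed in; nothing more can be done
None
```

I set all four white-based specimens down upright in their colour-matched compartments, left both loan pieces and the red look-alike standing untouched, and handed the job in at about 31.5 s; no verdict was returned.

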